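Pin the cone gluing jig shut and hold its press pad in

ROBOT

A 6-joint arm with a two-finger parallel gripper is mounted at the origin on the work surface. World frame = base frame: x ahead of the robot, y to its left, z up, the work surface at z = 0. Lengths are in m, angles in rad, forces in N, time in s.
With the tool pointing down it reaches from about 0.425 to 0.95 m from the base axis. Payload 3.5 kg.
Tool frame: the origin (TCP) lies on the centre line of the jaws, within the pads' length; the fingertips stand 14 mm ahead of it and the grasp point (between the pads) lies 5 mm behind it (ctrl.finger_overhang is the distance from the TCP to the fingertips, in m); z points along the fingers, y is the line along which they close (so a half turn about z gives the same grasp; the last joint's range is limited). The gripper opens to 85 mm and grips with 20 to 120 N. Pads are 22 mm wide; open, the fingers measure 114 mm over their backs; the gripper's body (76 mm by 85 mm) begins 54 mm behind the grasp point. The pads swing forward as they close: fully open they stand 13 mm farther back than shut.
Start: joints at [1.027, 0.286, 1.577, -0, 1.279, -0.15], TCP at [0.259, 0.623, 0.245] pointing down, gripper open.
Joint ranges: [-2.77, 2.77], [-0.9, 2.22], [0.21, 2.48], [-1.53, 4.67], [0.24, 2.81], [-2.84, 2.84]. Speed limits (rad/s): [2.79, 2.79, 3.14, 3.14, 3.14, 3.14].

INTERFACE

Orientations are given as a unit quaternion [x, y, z, w].
In Python, from plant import ctrl gives the robot as it stands.
- The arm moves only by the tool send_rows, never from a script. Its argument "moves" is text: rows parted by semicolons, each of 7 numbers parted by spaces: the turn, a rotation vector about the tool's x, y, z in units of 360 degrees (1.0 is 360 degrees), then the shift along the tool's x, y, z in units of 20 cm (1.0 is 20 cm), then the gripper's target within -1 to 1 (fully open at 1, half-way at 0, shut at -1). A call has 1 to 12 rows; each row is the pose to reach, as a shift and turn from the pose commanded when the call began, along the tool's axes at that moment, turning the shorter way round; what a row does not reach only later rows make up. A row lasts 1/8 s, in which the tool goes at most 62.5 mm and 10.7 degrees, less where a joint would pass 70% of its speed; a pose out of reach is approached as far as the arm can. A call with a number of a shift or a turn outside -1 to 1 is refused whole. A call with a gripper value outside its range is refused whole. The fingers move at their own pace and stop on an object; "newtons" is the grip in N (left out, the last holds). Time passes only in rows, so rows that repeat a pose let the fingers close. It gives the time, the measured TCP pose, the force, the opening and the grip force at its end, in the units of the state.
- ctrl.get_state(): the state, without advancing time (a new reading comes with each control period).
- ctrl.read_camera(name): name is "scene" or "top" or "wrist"; returns a dict with "image" (480x640x3 uint8, red, green, blue), "fovy" (degrees; the focal length in pixels is half the picture's height over the tangent of half this angle, whatever the lens; pixels are square), "cx", "cy" (the principal point, pixels), "distortion" ([k1, k2, p1, p2, k3] as OpenCV has them; the pictures are not rectified), "extrinsics" (4x4, takes a point from camera to world coordinates). Camera axes: x right, y up, looking along -z (the intrinsics and any distortion apply to the point x, -y, -z); pixel columns grow to the right and rows downward; lengths in m; the calibration is good to about 2 mm. A picture is of the moment at which its call begins. There is no depth.
- ctrl.sign_off(): hands the job in; it is judged then, once.
The state is a dict: "time": time; "qpos": joint angles; "dq": joint speeds; "joint_efforts": joint torques, N m; "eef_pos": TCP position; "tcp_rot": TCP orientation; "contact_force": force on the tool from outside, world axes, zero at the start; "wrist_torque": the same for the moment, N m; "opening": opening from 0.0 (shut) to 1.0 (fully open); "finger_force": force on a finger pad.
Only numpy, scipy, OpenCV 4.12 (cv2) and the standard library are available. Lean on these libraries where they do the work, as an engineer would, in place of code of your own. Each camera call takes 0.05 s, during which the arm holds its last target. There are 200 camera calls.

TASK

Swing the open half of the wooden cone-gluing jig fully shut, then take the headed steel pin from its wooden stand and push it down through the aligned fork and tongue holes until its flange sits on the fork. Finally press the sprung rubber pad on the swinging half in by more than half its travel, so the two halves are squeezed together, and finish while still holding it pressed: do not let go. Leave the jar, the foam cone and the twine spool standing where they are.

Things in the scene. Friction and masses are not known exactly. Their poses are not given: they have to be found in the camera images.
- jig: Gluing jig, fixed to the table, z up, origin on its underside; mm: plywood base x -55 to 55, y -110 to 90, 12 thick. Fixed wooden half x 0 to 20, y -55 to 61, top z 57; the vertical parting plane is x = 0. The swinging half (jaw) is its mirror image, x -20 to 0 when shut. A half of a white cone sits in each at y 5, its tip at z 84. Steel fork lugs at the -y end (hole).
- jaw (a joint): Swing angle (rad) of the moving half about the vertical hinge: 0 = shut against the fixed half (hard stop), 1.3 = wide open. It opens to the jig's -x side, turning clockwise seen from above, and stays where it is left (hinge friction about 0.2 N m: some 3 N at the pad).
- hinge (a point): Point on the vertical hinge axis, at jig (0, 72, 57) mm, level with the mould tops; axes as the jig's.
- hole (a point): Centre of the mouth of the fork's upper hole, at jig (0, -79, 57) mm; axes as the jig's, hole axis z. Fork: two lugs 34 x 44 mm at heights 22-32 and 47-57; the swinging half's tongue (34-45) enters between them. All three holes are 12.5 mm in diameter, with 2.5 mm chamfers on top, and line up when the jaw is at 0.
- pad (a joint): How far the press pad is pushed in (m): 0 = out, 0.005 = fully in. A spring pushes it back out: about 4 N starts it, 8 N holds it halfway, 12 N holds it fully in.
- pad_face (a point): Centre of the outer face of the press pad, a black plate 50 wide x 30 high x 6 mm thick on the outer side of the swinging half, 40 mm above the table, 67 mm from the hinge along the half; 31 mm from the parting plane when out. x axis: into the half, the way to press (which also pushes the half shut). Shut, it is 51 mm from this face to the back of the fixed half.
- pin: Headed steel pin, 80 mm long, about 70 g, loose, standing upright in the stand at the start. Origin at the centre of its bottom end, z up along it: shank 10 mm diameter up to 42 mm (bottom 4 mm tapered), flange 20 mm diameter from 42 to 46, round grip 16 mm diameter from 46 to 80.
- pin_seat (a point): Point on the pin's axis at the underside of the flange (42 mm above its bottom); it comes to the point hole when the pin is fully home.
- stand: Dark wooden block 60 x 60 x 48 mm, fixed to the table, with a 12.5 mm hole in its top in which the pin stands, flange on the block. Origin at the centre of its underside.
- jar: Bystander: closed glass jar, 72 mm diameter, 90 high; origin at the centre of its base. The jar and the stand are on opposite sides of the jig, either way round.
- cone: Bystander: white foam cone, 72 mm base diameter, 150 high, origin at the centre of its base; beyond the jig.
- twine: Bystander: twine spool, 68 mm diameter, 60 high, origin at the centre of its base; beyond the jig.
Not all that is in view belongs to the job. Of the things that look like the pin, the smaller one is meant.

How it is judged:
By the outcome, as a careful person would: the job done as asked, in the order asked, and still so for the second after the job is handed in, while the arm keeps its last pose, push and grip.
It also fails if it takes over 72 s, if anything falls off the work surface, if the arm or the gripper's body presses on something with over 40 N, if the wrist force passes 120 N, or if a joint passes its speed limit or range.

## Working session

There is one attempt and no reset: what is moved stays moved. The work goes in short steps, Python scripts to look and compute and a tool call to move; the robot and the scene stay as the last step left them, time stands still between calls to the robot, and variables do not carry over. Pictures are saved under pics/ and viewed, at most 10 in all, crops included, and the job is handed in when it is done.

Besides the shell and the picture viewer there is one more tool, called after "Call:" as name(argument=value, ...) on one line, values as JSON. send_rows: Moves the arm, as the interface text tells. Its arguments: {"type":"object","properties":{"moves":{"type":"string"},"newtons":{"type":"number"}},"required":["moves"]}

```bash
mkdir -p pics
cat > h.py <<'E'
import numpy as np, cv2
from scipy.spatial.transform import Rotation as R
from plant import ctrl
def K(c):
    f=240/np.tan(np.radians(c['fovy'])/2); return np.array([[f,0,c['cx']],[0,f,c['cy']],[0,0,1.]])
def proj(c,P):
    E=np.array(c['extrinsics']); p=(np.atleast_2d(P)-E[:3,3])@E[:3,:3]; p=p*[1,-1,-1]
    return cv2.projectPoints(p.reshape(-1,1,3),np.zeros(3),np.zeros(3),K(c),np.array(c['distortion'],float))[0].reshape(-1,2)
def ray(c,uv):
    E=np.array(c['extrinsics']); u=cv2.undistortPoints(np.array(uv,float).reshape(-1,1,2),K(c),np.array(c['distortion'],float)).reshape(-1,2)
    d=np.c_[u[:,0],-u[:,1],-np.ones(len(u))]@E[:3,:3].T; return E[:3,3],d
def atz(c,uv,z):
    o,d=ray(c,uv); z=np.broadcast_to(z,len(d)); return o+d*((z-o[2])/d[:,2])[:,None]
def cam(n,save=None):
    c=ctrl.read_camera(n)
    if save: cv2.imwrite('pics/'+save,c['image'][:,:,::-1])
    return c
E
python3 - <<'E'
from h import *
import pickle
d={}
for n in('scene','top','wrist'):
    c=cam(n,n+'0.png'); d[n]=c; print(n,c['fovy'],c['cx'],c['cy'],c['distortion'],np.round(c['extrinsics'],3).tolist())
pickle.dump(d,open('c0.pkl','wb'))
print(ctrl.get_state())
E
```

```text
scene 44.87485336355064 323.4951757479457 237.21843593816075 [-0.16515231  0.          0.          0.          0.        ] [[0.844, -0.34, 0.415, 1.043], [0.536, 0.553, -0.637, -0.656], [-0.013, 0.761, 0.649, 0.729], [0.0, 0.0, 0.0, 1.0]]
top 55.03764081011948 327.0086324274311 241.17708666332535 [-0.02203655  0.          0.          0.          0.        ] [[-0.024, 0.998, -0.064, 0.57], [-0.999, -0.025, -0.026, -0.011], [-0.027, 0.064, 0.998, 1.03], [0.0, 0.0, 0.0, 1.0]]
wrist 66.08000718023536 312.1396790760731 240.57989857384192 [-0.07313256  0.          0.          0.          0.        ] [[0.383, -0.884, -0.269, 0.19], [0.924, 0.366, 0.114, 0.651], [-0.002, -0.292, 0.956, 0.373], [0.0, 0.0, 0.0, 1.0]]
{'time': 0.15, 'qpos': array([ 1.02697819e+00,  2.86981799e-01,  1.57788478e+00,  4.67435424e-07,
        1.27857110e+00, -1.49987994e-01]), 'dq': array([-0.00152086, -0.00252049, -0.00361259,  0.00066129, -0.00026182,
       -0.00071396]), 'joint_efforts': array([ 8.07284450e-04, -4.06606042e+01, -2.93141913e+01, -1.36636017e-04,
        3.97766140e-03,  1.95293740e-05]), 'eef_pos': array([0.25872169, 0.62291078, 0.24422795]), 'tcp_rot': array([ 1.95644938e-01,  9.80674363e-01, -8.67479504e-04, -3.13851590e-04]), 'contact_force': array([-0.08438666,  0.09345645,  0.21589943]), 'wrist_torque': array([-0.0269043 ,  0.00843346, -0.01277782]), 'finger_force': 0.0, 'opening': 0.9960083870583819}
```

View pics/top0.png

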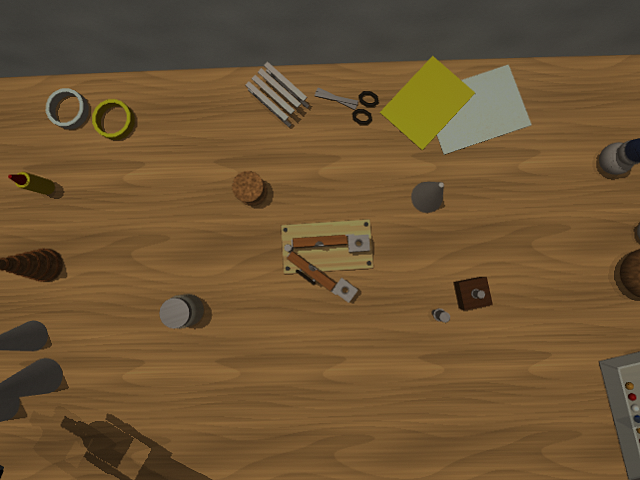

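View pics/scene0.png

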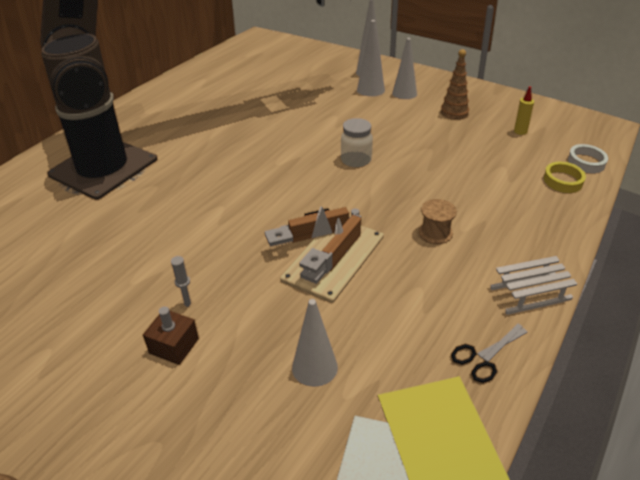

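The top view shows the jig at about (327,247), with its fork at (359,243) and the open jaw's tongue at (345,290). Jar (180,312), twine (249,187) and foam cone (428,195) are around it. There are two pin-like things: one in the dark stand at (480,294), and a larger one standing free at (441,315). The one in the stand fits the description, and I'll confirm that in an enlarged crop.

Run:
```python
from h import *
import pickle
d=pickle.load(open('c0.pkl','rb'))
t=d['top']['image'][205:335,270:510,::-1]
s=d['scene']['image'][190:370,130:400,::-1]
a=cv2.resize(t,(800,433),interpolation=cv2.INTER_CUBIC)
cv2.imwrite('pics/topc.png',a)
cv2.imwrite('pics/scc.png',cv2.resize(s,(800,533),interpolation=cv2.INTER_CUBIC))
```

```text
(no output)
```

View pics/topc.png

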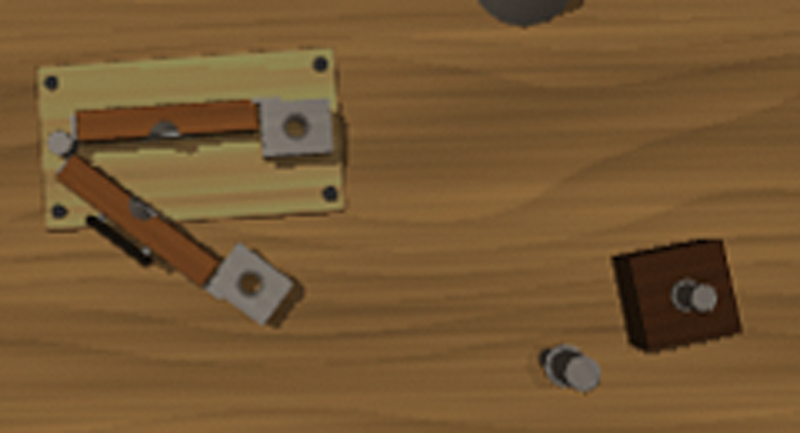

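View pics/scc.png

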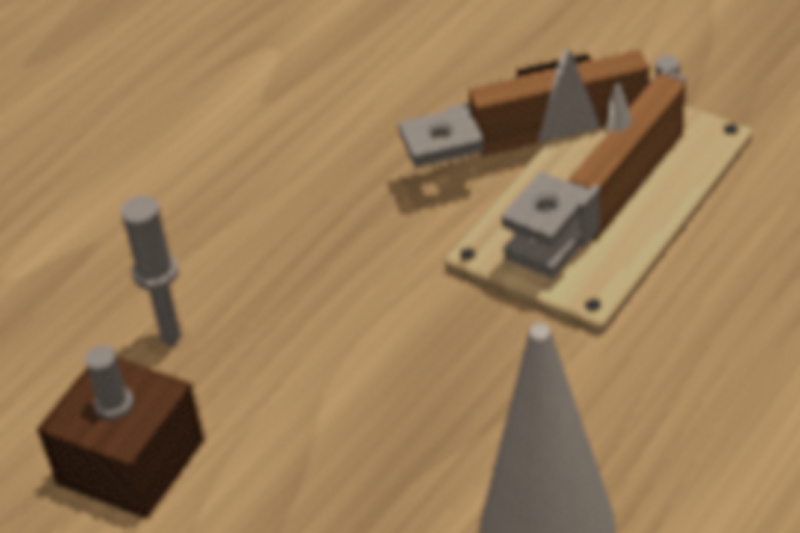

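The crops confirm it. The pin in the stand (top at scene crop (101,355), top crop (704,298)) is the smaller one. The free-standing one (top crop (583,374)) is clearly longer, so it is the decoy. Next I fit the jig, jaw and stand poses.

Run:
```python
from h import *
import pickle
from scipy.optimize import least_squares
d=pickle.load(open('c0.pkl','rb')); T=d['top'];S=d['scene']
tp=lambda p:np.array([[270,205]])+(np.array(p,float)+.5)/(10/3)-.5
sp=lambda p:np.array([[130,190]])+(np.array(p,float)+.5)/(800/270)-.5
# jig: order (+x,+y),(+x,-y),(-x,-y),(-x,+y); image up=+x, left=+y
M=np.array([[55,90,12],[55,-110,12],[-55,-110,12],[-55,90,12],[0,-79,57]])/1000
tu=tp([(38,68),(331,49),(345,210),(47,230),(296,127)])
su=sp([(750,130),(603,321),(448,265),(546,204)]); sm=M[[0,1,2,4]]
def pose(q,P): 
    c,s=np.cos(q[2]),np.sin(q[2]); return np.c_[q[0]+c*P[:,0]-s*P[:,1],q[1]+s*P[:,0]+c*P[:,1],P[:,2]]
def f(q): return np.r_[proj(T,pose(q,M))-tu,proj(S,pose(q,sm))-su].ravel()
r=least_squares(f,[.55,0,0]); q=r.x; print('jig',q,np.round(r.fun.reshape(-1,2),1).tolist())
H=pose(q,np.array([[0,72,57],[0,-79,57.]])/1000); print('hinge,hole',H)
print('hole top cam',atz(T,tp([(296,127)]),.057),'scene',atz(S,sp([(546,204)]),.057),'knob',atz(T,tp([(61,143)]),.06))
# tongue hole z .045
for c,u in((T,tp([(251,284)])),(S,sp([(441,131)]))):
    p=atz(c,u,.045)[0]; v=p-H[0]; c0=H[1]-H[0]; print('tongue',p,np.hypot(*v[:2]),'ang',np.arctan2(c0[1],c0[0])-np.arctan2(v[1],v[0]))
# pin
print('pin top',atz(T,tp([(704,298)]),.086),atz(S,sp([(101,355)]),.086))
print('flange',atz(T,tp([(685,294)]),.052),atz(S,sp([(113,403)]),.052))
print('stand corners',atz(T,tp([(628,258),(721,240),(741,331),(648,350)]),.048))
print('decoy top/foot',atz(T,tp([(583,374)]),.1),atz(S,sp([(142,208)]),.1),atz(S,sp([(170,342)]),0))
print('jar',atz(T,[(175,313)],.09),'twine',atz(T,[(248,186)],.06),'cone tip',atz(T,[(441,185)],.15),'base',atz(T,[(427,197)],0))
pickle.dump(q,open('jig.pkl','wb'))
```

```text
jig [0.62506256 0.02650232 0.05227052] [[-1.2, -0.2], [0.6, -1.6], [0.5, -0.4], [-0.4, 0.5], [-0.0, -0.5], [0.7, -1.0], [0.2, 1.4], [-2.3, -1.6], [-0.2, -0.1]]
hinge,hole [[ 0.62130079  0.09840398  0.057     ]
 [ 0.62919005 -0.05238978  0.057     ]]
hole top cam [[ 0.62816505 -0.05244982  0.057     ]] scene [[ 0.62963529 -0.05252896  0.057     ]] knob [[0.62161082 0.09679427 0.06      ]]
tongue [ 0.52922435 -0.02146592  0.045     ] 0.1511517926498948 ang 0.7072783061297787
tongue [ 0.53060662 -0.02003855  0.045     ] 0.14917796681072493 ang 0.705758660865486
pin top [[ 0.51597587 -0.29614804  0.086     ]] [[ 0.51619241 -0.29412354  0.086     ]]
flange [[ 0.51680931 -0.29459482  0.052     ]] [[ 0.51781359 -0.29648463  0.052     ]]
stand corners [[ 0.54015928 -0.26073876  0.048     ]
 [ 0.55009305 -0.31994896  0.048     ]
 [ 0.49248428 -0.33001097  0.048     ]
 [ 0.48195429 -0.27098741  0.048     ]]
decoy top/foot [[ 0.47328841 -0.21793464  0.1       ]] [[ 0.4699712 -0.2101454  0.1      ]] [[ 0.47317184 -0.2159619   0.        ]]
jar [[0.49151182 0.32829812 0.09      ]] twine [[0.7556082  0.18012979 0.06      ]] cone tip [[ 0.72970841 -0.21000639  0.15      ]] base [[ 0.73049809 -0.21149724  0.        ]]
```

Call:
send_rows(moves="0 0 0 -0.765 -0.734 0 -1;0 0 0 -0.765 -0.734 0 -1;0 0 0 -0.765 -0.734 0 -1;0 0 0 -0.765 -0.734 0 -1", newtons=20)

```text
time: 0.65
eef_pos: [0.3446, 0.4264, 0.2449]
tcp_rot: [0.197, 0.98, -0.001, -0.0]
contact_force: [0.7, -0.0, 0.7]
opening: 0.145
finger_force: 0.0
```

Call:
send_rows(moves="0 0 0 -0.765 -0.734 0 -1;0 0 0 -0.765 -0.734 0 -1;0 0 0 -0.765 -0.734 0 -1;0 0 0 -0.765 -0.734 0 -1")

```text
time: 1.15
eef_pos: [0.4296, 0.2321, 0.2451]
tcp_rot: [0.197, 0.98, -0.0, 0.0]
contact_force: [-0.9, 0.5, 0.1]
opening: -0.006
finger_force: 0.0
```

Call:
send_rows(moves="0 0 0.179 -0.765 -0.734 0 -1;0 0 0.179 -0.765 -0.734 0 -1;0 0 0.179 -0.765 -0.734 0 -1;0 0 0.179 -0.765 -0.734 0 -1;0 0 0.179 -0.765 -0.734 0 -1;0 0 0.179 -0.765 -0.734 0 -1;0 0 0.179 -0.765 -0.734 0 -1;0 0 0.179 -0.765 -0.734 0 -1")

```text
time: 2.15
eef_pos: [0.5137, 0.0407, 0.2451]
tcp_rot: [0.687, 0.726, -0.0, -0.0]
contact_force: [-0.2, 0.1, -0.1]
opening: -0.002
finger_force: 0.0
```

```bash
cat >> h.py <<'E'
import pickle
try: Q=pickle.load(open('jig.pkl','rb'))
except Exception: Q=None
def w2j(p):
    c,s=np.cos(Q[2]),np.sin(Q[2]); x,y=p[0]-Q[0],p[1]-Q[1]; return np.array([c*x+s*y,-s*x+c*y,p[2]])
def st():
    s=ctrl.get_state(); m=R.from_quat(s['tcp_rot']).as_matrix()
    print('t',round(s['time'],2),'jig mm',np.round(w2j(s['eef_pos'])*1e3,1),'tooly-jigx deg',np.round(np.degrees(np.arctan2(m[1,1],m[0,1])-Q[2]),2),'tilt',np.round(m[:,2],4),'F',np.round(s['contact_force'],1),'op',round(s['opening'],3),s['finger_force'],'q',np.round(s['qpos'],2)); return s,m
def units(target): # jig mm target -> tool-axis units from measured pose
    s,m=st(); c,sn=np.cos(Q[2]),np.sin(Q[2]); t=np.array(target)/1e3
    w=np.array([Q[0]+c*t[0]-sn*t[1],Q[1]+sn*t[0]+c*t[1],t[2]]); print('units',np.round(m.T@(w-s['eef_pos'])/.2,4))
E
python3 - <<'E'
from h import *
units([-105,14,45])
for th in(.706,.6,.45,.3,.15,0):
    e=np.array([-np.sin(th),-np.cos(th)]);n=np.array([-np.cos(th),np.sin(th)])
    print(th,np.round(np.array([0,72])+118*e+(20+14.5*np.cos(th)+11*np.sin(th))*n,1))
E
```

```text
t 2.15 jig mm [-110.5   19.9  245.1] tooly-jigx deg 0.17 tilt [-4.e-04  0.e+00 -1.e+00] F [-0.2  0.1 -0.1] op -0.002 0.0 q [-0.12 -0.07  1.96 -0.    1.25 -0.17]
units [-0.0299  0.0277  1.0007]
0.706 [-105.6    7. ]
0.6 [-98.1  -3.8]
0.45 [-85.4 -17.8]
0.3 [-70.3 -29.8]
0.15 [-53.2 -39.3]
0 [-34.5 -46. ]
```

Call:
send_rows(moves="0 0 0 0 0 1 -1;0 0 0 0 0 1 -1;0 0 0 0 0 1 -1;0 0 0 0 0 1 -1;0 0 0 0 0 1 -1")

```text
time: 2.78
eef_pos: [0.5143, 0.0406, 0.0459]
tcp_rot: [0.688, 0.726, -0.0, -0.0]
contact_force: [0.7, -1.1, 0.8]
opening: 0.005
finger_force: 0.0
```

Call:
send_rows(moves="0 0 0 -0.0645 0.0245 0 -1;0 0 0 -0.09 0.043 0 -1;0 0 0 -0.1185 0.062 0 -1;0 0 0 -0.155 0.094 0 -1;0 0 0 -0.1885 0.1255 0 -1;0 0 0 -0.22 0.162 0 -1;0 0 0 -0.2485 0.201 0 -1;0 0 0 -0.273 0.242 0 -1;0 0 0 -0.296 0.2865 0 -1;0 0 0 -0.308 0.317 0 -1;0 0 0 -0.316 0.34 0 -1;0 0 0 -0.32 0.35 0 -1")

```text
time: 4.28
eef_pos: [0.5873, -0.0198, 0.0453]
tcp_rot: [0.688, 0.725, -0.0, 0.0]
contact_force: [-0.8, 0.4, -0.0]
opening: 0.0
finger_force: 0.8
```

Run:
```python
from h import *
st()
```

```text
t 4.28 jig mm [-40.1 -44.2  45.3] tooly-jigx deg 0.01 tilt [ 0.e+00 -1.e-04 -1.e+00] F [-0.8  0.4 -0. ] op 0.0 0.7508645961934235 q [-0.21  0.34  1.91 -0.    0.89 -0.26]
```

Call:
send_rows(moves="0 0 0 -0.003 0.015 0 -1;0 0 0 -0.006 0.025 0 -1;0 0 0 -0.008 0.03 0 -1;0 0 0 -0.008 0.03 0 -1")

```text
time: 4.78
eef_pos: [0.5933, -0.0211, 0.0454]
tcp_rot: [0.688, 0.725, 0.0, 0.0]
contact_force: [-1.7, 1.1, -0.6]
opening: -0.004
finger_force: 0.5
```

Run:
```python
from h import *
st()
c=cam('wrist','w1.png')
c=cam('top','t1.png'); t=c['image'][205:335,270:510,::-1]
cv2.imwrite('pics/t1c.png',cv2.resize(t,(800,433),interpolation=cv2.INTER_CUBIC))
```

```text
t 4.78 jig mm [-34.2 -45.8  45.4] tooly-jigx deg 0.0 tilt [ 4.e-04 -2.e-04 -1.e+00] F [-1.7  1.1 -0.6] op -0.004 0.4870717227458954 q [-0.21  0.35  1.9  -0.    0.89 -0.26]
```

View pics/w1.png

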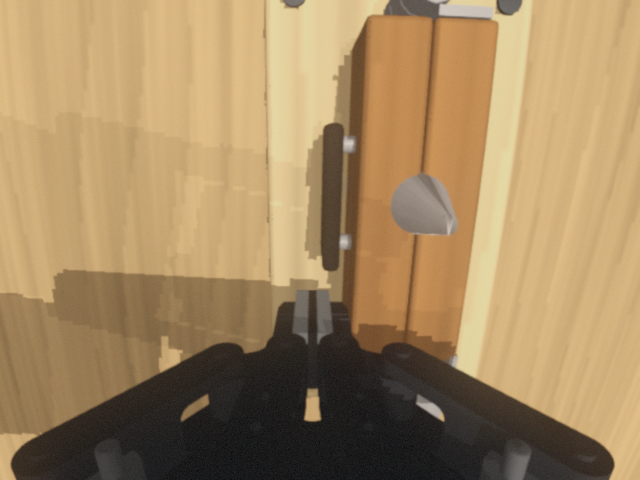

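The wrist view shows the jaw nearly shut, with a thin dark seam from (434,20) to (410,320), so I keep pushing until it meets the stop.

Call:
send_rows(moves="0 0 0 0 0.01 0 -1;0 0 0 0 0.02 0 -1;0 0 0 0 0.02 0 -1;0 0 0 0 0.02 0 -1")

```text
time: 5.38
eef_pos: [0.5941, -0.0211, 0.0453]
tcp_rot: [0.688, 0.726, -0.003, -0.003]
contact_force: [-10.8, -0.7, 8.8]
opening: -0.001
finger_force: 6.0
```

Call:
send_rows(moves="0 0 0 0 0.01 0 -1;0 0 0 0 0.02 0 -1;0 0 0 0 0.02 0 -1")

```text
time: 5.75
eef_pos: [0.5943, -0.0211, 0.0453]
tcp_rot: [0.688, 0.726, -0.007, -0.008]
contact_force: [-24.7, -3.4, 18.4]
opening: -0.005
finger_force: 12.5
```

The force jumped to 25 N at the stop, so the jaw is shut. Next I back off, rise, and measure the seam.

Call:
send_rows(moves="0 0 0 0 -0.2 0 -1;0 0 0 0 -0.2 0 -1;0 0 0 0 -0.2 -0.6 -0.3;0 0 0 0 -0.2 -0.6 -0.3;0 0 0 0 -0.2 -0.6 -0.3;0 0 0 0 -0.2 -0.6 -0.3")

```text
time: 6.5
eef_pos: [0.562, -0.0228, 0.1656]
tcp_rot: [0.688, 0.725, 0.0, 0.001]
contact_force: [-0.1, 0.0, 0.8]
opening: 0.345
finger_force: 0.0
```

Run:
```python
from h import *
s,m=st()
p=w2j([.5163,-.2951,0])*1e3; print('pin jig',p)
units([p[0],p[1],165]); units([p[0],p[1],68])
c=cam('scene','s2.png'); s=c['image'][190:370,130:400,::-1]; a=cv2.resize(s,(800,533),interpolation=cv2.INTER_CUBIC)
t=cam('top','t2.png')['image'][215:280,275:385,::-1]
cv2.imwrite('pics/m2.png',np.vstack([a[:300],cv2.resize(t,(800,290)) if 0 else cv2.resize(t,(508,300),interpolation=cv2.INTER_CUBIC)[:, :].copy() if 0 else np.pad(cv2.resize(t,(508,300),interpolation=cv2.INTER_CUBIC),((0,0),(0,292),(0,0)))]))
```

```text
t 6.5 jig mm [-65.6 -45.9 165.6] tooly-jigx deg 0.0 tilt [ 1.6e-03 -3.0e-04 -1.0e+00] F [-0.1  0.   0.8] op 0.345 0.0 q [-0.22  0.12  1.92  0.    1.1  -0.27]
pin jig [-125.41667635 -315.48059072    0.        ]
t 6.5 jig mm [-65.6 -45.9 165.6] tooly-jigx deg 0.0 tilt [ 1.6e-03 -3.0e-04 -1.0e+00] F [-0.1  0.   0.8] op 0.345 0.0 q [-0.22  0.12  1.92  0.    1.1  -0.27]
units [-1.3478 -0.2992  0.0033]
t 6.5 jig mm [-65.6 -45.9 165.6] tooly-jigx deg 0.0 tilt [ 1.6e-03 -3.0e-04 -1.0e+00] F [-0.1  0.   0.8] op 0.345 0.0 q [-0.22  0.12  1.92  0.    1.1  -0.27]
units [-1.3475 -0.3     0.4883]
```

View pics/m2.png

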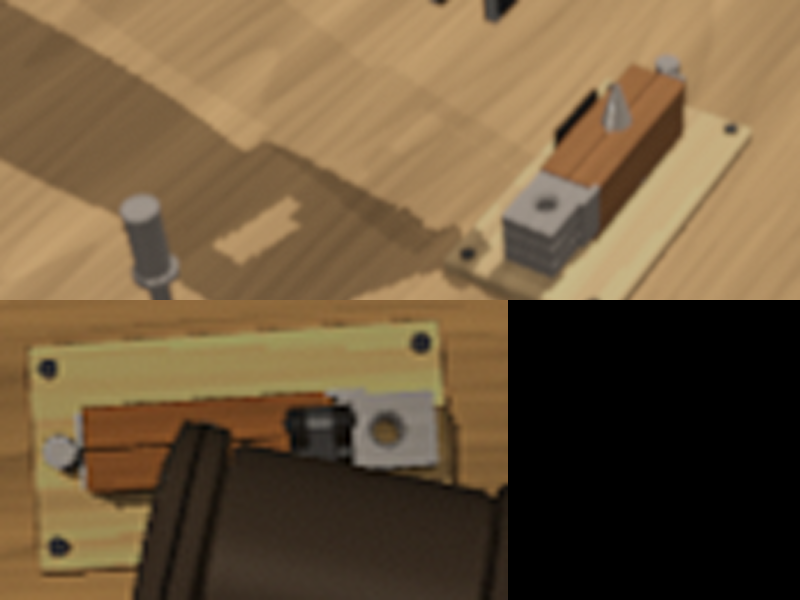

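The jaw is flush shut, with the seam closed and light showing through the fork hole. On to the pin.

Call:
send_rows(moves="0 0 0 -0.674 -0.15 0 0;0 0 0 -0.674 -0.15 0 0;0 0 0 -0.674 -0.15 0 0")

```text
time: 6.98
eef_pos: [0.537, -0.1615, 0.1634]
tcp_rot: [0.69, 0.724, -0.001, -0.001]
contact_force: [0.3, 0.9, 0.9]
opening: 0.498
finger_force: 0.0
```

Call:
send_rows(moves="0 0 0 -0.674 -0.15 0 0;0 0 0 -0.674 -0.15 0 0;0 0 0 -0.674 -0.15 0 0;0 0 0 -0.674 -0.15 0 0")

```text
time: 7.48
eef_pos: [0.515, -0.2946, 0.1639]
tcp_rot: [0.689, 0.725, 0.0, -0.001]
contact_force: [-0.4, 0.7, -0.1]
opening: 0.498
finger_force: 0.0
```

Run:
```python
from h import *
s,m=st()
c=cam('wrist','w3.png'); pickle.dump(c,open('w3.pkl','wb'))
P=[.5163,-.2951]; print(proj(c,[[*P,.086],[*P,.052]]))
```

```text
t 7.47 jig mm [-126.7 -314.9  163.9] tooly-jigx deg -0.07 tilt [-0.0017  0.0022 -1.    ] F [-0.4  0.7 -0.1] op 0.498 0.0 q [-0.69  0.19  1.85  0.    1.11 -0.74]
[[314.41503332 259.27468167]
 [314.11435768 242.4413276 ]]
```

View pics/w3.png

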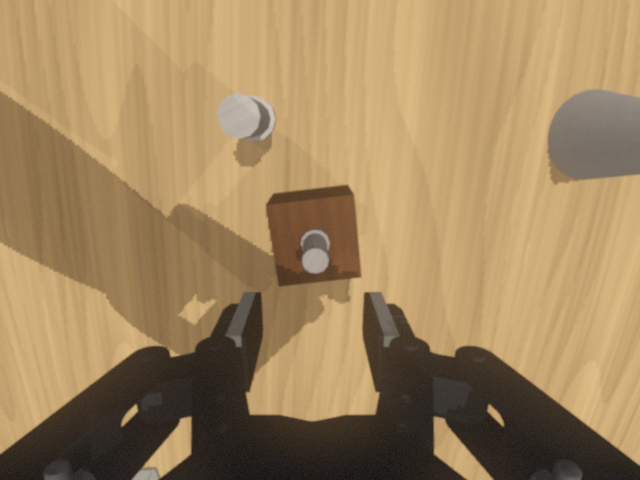

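The wrist view shows the pin top at (315,260), against a predicted (314,259), so its position agrees to under 1 mm. The decoy at (240,116) is clear of the gripper. Descending and gripping.

Call:
send_rows(moves="0 0 0 -0.003 0.0085 0.15 0;0 0 0 -0.003 0.0085 0.3 0;0 0 0 -0.003 0.0085 0.4 0;0 0 0 -0.003 0.0085 0.47 0;0 0 0 -0.003 0.0085 0.47 0;0 0 0 -0.003 0.0085 0.47 -1;0 0 0 -0.003 0.0085 0.47 -1;0 0 0 -0.003 0.0085 0.47 -1;0 0 0 -0.003 0.0085 0.47 -1;0 0 0 -0.003 0.0085 0.47 -1", newtons=40)

```text
time: 8.78
eef_pos: [0.5179, -0.2962, 0.0727]
tcp_rot: [0.688, 0.725, 0.0, 0.001]
contact_force: [-0.3, 1.2, 4.9]
opening: 0.172
finger_force: 39.4
```

Run:
```python
from h import *
st()
```

```text
t 8.78 jig mm [-123.9 -316.7   72.7] tooly-jigx deg -0.0 tilt [ 0.0019 -0.0015 -1.    ] F [-0.3  1.2  4.9] op 0.172 39.449275732040405 q [-0.69  0.31  1.89  0.    0.94 -0.74]
```

Call:
send_rows(moves="0 0 0 0 0 -0.1 -1;0 0 0 0 0 -0.2 -1;0 0 0 0 0 -0.3 -1;0 0 0 0 0 -0.45 -1;0 0 0 0 0 -0.45 -1;0 0 0 0 0 -0.45 -1")

```text
time: 9.52
eef_pos: [0.5167, -0.2952, 0.1608]
tcp_rot: [0.688, 0.725, -0.0, -0.001]
contact_force: [0.1, 0.2, -1.2]
opening: 0.169
finger_force: 39.3
```

Run:
```python
from h import *
st()
c=cam('wrist','w4.png'); pickle.dump(c,open('w4.pkl','wb'))
s=cam('scene','s4.png'); pickle.dump(s,open('s4.pkl','wb'))
im=s['image'][:,:,::-1]; e=ctrl.get_state()['eef_pos']; print(proj(s,[e]))
u,v=proj(s,[e])[0].astype(int); 
crop=cv2.resize(im[max(v-60,0):v+60,max(u-50,0):u+50],(500,600),interpolation=cv2.INTER_CUBIC)
cv2.imwrite('pics/m4.png',crop); print(max(u-50,0),max(v-60,0))
units([0,-79,165])
```

```text
t 9.53 jig mm [-125.  -315.6  160.8] tooly-jigx deg 0.01 tilt [-8.e-04  6.e-04 -1.e+00] F [ 0.1  0.2 -1.2] op 0.169 39.31677460670471 q [-0.69  0.2   1.85 -0.    1.1  -0.74]
[[153.37709651 274.9026021 ]]
103 214
t 9.62 jig mm [-125.4 -315.2  159.7] tooly-jigx deg 0.0 tilt [-0.0024  0.002  -1.    ] F [-0.6 -0.8 -1. ] op 0.175 39.31725561618805 q [-0.69  0.2   1.85 -0.    1.1  -0.74]
units [ 1.1813  0.6271 -0.0257]
```

View pics/m4.png

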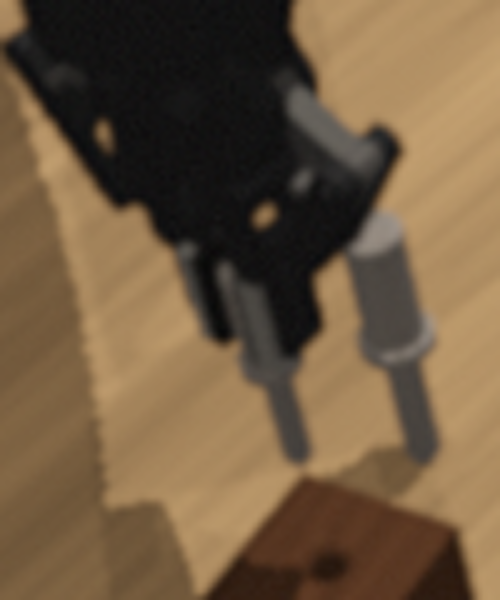

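The pin is held upright. Its tip is at crop (297,457), i.e. scene pixel (162,305). Moving over the fork hole.

Call:
send_rows(moves="0 0 0 0.59 0.3135 0 -1;0 0 0 0.59 0.3135 0 -1;0 0 0 0.59 0.3135 0 -1;0 0 0 0.59 0.3135 0 -1")

```text
time: 10.12
eef_pos: [0.5732, -0.1738, 0.1601]
tcp_rot: [0.688, 0.726, -0.001, -0.001]
contact_force: [0.6, 0.3, -0.8]
opening: 0.168
finger_force: 39.4
```

Call:
send_rows(moves="0 0 0 0.59 0.3135 0 -1;0 0 0 0.59 0.3135 0 -1;0 0 0 0.59 0.3135 0.1 -1;0 0 0 0.59 0.3135 0.1 -1;0 0 0 0.59 0.3135 0.1 -1;0 0 0 0.59 0.3135 0.1 -1")

```text
time: 10.88
eef_pos: [0.63, -0.0551, 0.1419]
tcp_rot: [0.689, 0.725, 0.0, 0.0]
contact_force: [-1.0, -0.3, -0.7]
opening: 0.172
finger_force: 39.4
```

Run:
```python
from h import *
s4=pickle.load(open('s4.pkl','rb')); print('tip s4',atz(s4,[(162.0,304.5)],.0945))
ps=[]
ims={}
for i in range(6):
    n=('wrist','scene','top')[i%3]; ims[n]=cam(n); ps.append(ctrl.get_state()['eef_pos'])
p=np.mean(ps,0); print('mean',p,np.std(ps,0),w2j(p)*1e3); st()
pickle.dump(ims,open('c5.pkl','wb'))
s=ims['scene']; u,v=proj(s,[[.629,-.0524,.075]])[0]
print(u,v); u0,v0=int(u)-32,int(v)-36
a=cv2.resize(s['image'][v0:v0+60,u0:u0+64,::-1],(640,600),interpolation=cv2.INTER_CUBIC); print(u0,v0)
cv2.imwrite('pics/m5.png',a)
```

```text
tip s4 [[ 0.513666   -0.29291953  0.0945    ]]
mean [ 0.63008036 -0.05419992  0.1418861 ] [1.82324119e-05 4.08889026e-04 1.29313341e-04] [  0.79452491 -80.85417822 141.88609641]
t 11.18 jig mm [  0.8 -80.3 141.7] tooly-jigx deg -0.02 tilt [ 5.e-04 -2.e-04 -1.e+00] F [-0.2  0.5 -0.9] op 0.169 39.415403008461 q [-0.25  0.29  1.77 -0.    1.08 -0.3 ]
313.41398548325424 250.49012760638303
281 214
```

View pics/m5.png

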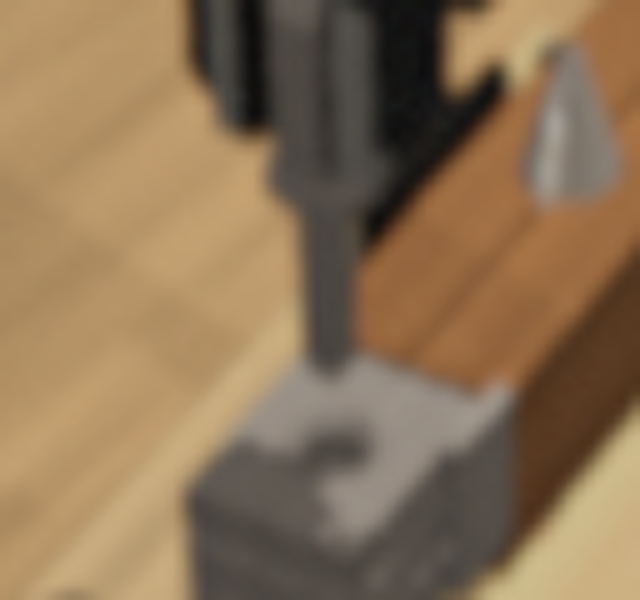

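Run:
```python
from h import *
s=pickle.load(open('c5.pkl','rb'))['scene']
f=lambda x,y:[(281+(x+.5)/10-.5,214+(y+.5)/10-.5)]
h=atz(s,f(340,447),.057)[0]
for z in(.073,.075,.077):
    t=atz(s,f(332,370),z)[0]; print(z,'pin-hole jig mm',(w2j(t)-w2j(h))[:2]*1e3)
print('hole jig',w2j(h)*1e3)
# flange center
for z in (.117,.119): print('flange top',w2j(atz(s,f(328,188),z)[0])*1e3)
w=pickle.load(open('c5.pkl','rb'))['wrist']; print(proj(w,[[.629,-.0524,.057],[.6301,-.0542,.075]]))
```

```text
0.073 pin-hole jig mm [-1.78910805  1.13008692]
0.075 pin-hole jig mm [-0.62203246 -0.78116064]
0.077 pin-hole jig mm [ 0.54504313 -2.6924082 ]
hole jig [  1.00639017 -78.07849714  57.        ]
flange top [  1.83128616 -80.63043774 117.        ]
flange top [  3.07375137 -82.66710361 119.        ]
[[310.30279932 251.16728075]
 [312.01853971 264.4475765 ]]
```

Call:
send_rows(moves="0 0 0 0.007 -0.002 0.03 -1;0 0 0 0.007 -0.002 0.06 -1;0 0 0 0.007 -0.002 0.09 -1;0 0 0 0.007 -0.002 0.11 -1;0 0 0 0.007 -0.002 0.125 -1;0 0 0 0.007 -0.002 0.125 -1")

```text
time: 11.92
eef_pos: [0.6294, -0.0519, 0.116]
tcp_rot: [0.688, 0.725, -0.0, -0.0]
contact_force: [-0.4, 1.1, -0.2]
opening: 0.172
finger_force: 39.4
```

Run:
```python
from h import *
st()
```

```text
t 11.93 jig mm [  0.2 -78.5 116. ] tooly-jigx deg 0.0 tilt [-5.e-04  1.e-04 -1.e+00] F [-0.4  1.1 -0.2] op 0.172 39.41418528556824 q [-0.24  0.32  1.78 -0.    1.04 -0.3 ]
```

Call:
send_rows(moves="0 0 0 0 0 0.03 -1;0 0 0 0 0 0.06 -1;0 0 0 0 0 0.09 -1;0 0 0 0 0 0.11 -1;0 0 0 0 0 0.11 -1")

```text
time: 12.55
eef_pos: [0.6292, -0.0519, 0.0937]
tcp_rot: [0.688, 0.725, -0.0, -0.0]
contact_force: [0.9, -0.2, -0.3]
opening: 0.169
finger_force: 39.4
```

Call:
send_rows(moves="0 0 0 0 0 0.02 -1;0 0 0 0 0 0.04 -1;0 0 0 0 0 0.05 -1;0 0 0 0 0 0.05 -1")

```text
time: 13.05
eef_pos: [0.6294, -0.0519, 0.084]
tcp_rot: [0.688, 0.725, -0.0, -0.0]
contact_force: [-0.3, -0.1, -1.0]
opening: 0.17
finger_force: 39.4
```

Run:
```python
from h import *
st()
```

```text
t 13.05 jig mm [  0.2 -78.5  84. ] tooly-jigx deg 0.0 tilt [-5.e-04  1.e-04 -1.e+00] F [-0.3 -0.1 -1. ] op 0.17 39.43537473678589 q [-0.24  0.37  1.79  0.    0.98 -0.3 ]
```

Call:
send_rows(moves="0 0 0 0 0 0.01 -1;0 0 0 0 0 0.02 -1;0 0 0 0 0 0.02 -1;0 0 0 0 0 0.02 -1")

```text
time: 13.55
eef_pos: [0.6298, -0.052, 0.0817]
tcp_rot: [0.688, 0.725, -0.0, 0.0]
contact_force: [-3.1, 0.9, 5.8]
opening: 0.172
finger_force: 40.0
```

Call:
send_rows(moves="0 0 0 0 0 0.01 -1;0 0 0 0 0 0.015 -1;0 0 0 0 0 0.015 -1")

```text
time: 13.92
eef_pos: [0.63, -0.0521, 0.0816]
tcp_rot: [0.688, 0.726, -0.0, -0.0]
contact_force: [-9.1, 0.8, 16.9]
opening: 0.172
finger_force: 41.4
```

The pin bottomed at TCP z 81.7 mm, exactly the predicted seated height. Unload, release, and rise.

Call:
send_rows(moves="0 0 0 0 0 -0.02 -1;0 0 0 0 0 -0.02 -1;0 0 0 0 0 -0.02 -0.4;0 0 0 0 0 -0.02 -0.4;0 0 0 0 0 -0.02 -0.4;0 0 0 0 0 -0.15 -0.4;0 0 0 0 0 -0.3 -0.4;0 0 0 0 0 -0.5 -0.4;0 0 0 0 0 -0.5 0.5;0 0 0 0 0 -0.5 1;0 0 0 0 0 -0.5 1")

```text
time: 15.3
eef_pos: [0.6285, -0.0517, 0.1751]
tcp_rot: [0.688, 0.725, -0.001, -0.002]
contact_force: [0.4, -0.0, -0.2]
opening: 0.92
finger_force: 0.0
```

Call:
send_rows(moves="0 0 0 0.2 -0.014 0 1;0 0 0 0.4175 -0.028 0 1;0 0 0 0.4175 -0.028 0 1;0 0 0 0.4175 -0.028 0 1;0 0 0 0.4175 -0.028 0 1")

```text
time: 15.92
eef_pos: [0.6196, 0.0302, 0.1768]
tcp_rot: [0.689, 0.725, -0.0, -0.0]
contact_force: [-0.5, -0.6, 0.6]
opening: 0.999
finger_force: 0.0
```

Run:
```python
from h import *
st()
w=cam('wrist','w6.png'); s=cam('scene','s6.png')
u,v=proj(s,[[.629,-.0524,.075]])[0]; u0,v0=int(u)-40,int(v)-36
a=cv2.resize(s['image'][v0:v0+60,u0:u0+80,::-1],(400,300),interpolation=cv2.INTER_CUBIC)
b=cv2.resize(w['image'][:,:,::-1],(400,300),interpolation=cv2.INTER_AREA)
cv2.imwrite('pics/m6.png',np.hstack([a,b])); print(u0,v0)
units([-5.5,5,46])
for y in (30,5,-20): print('exp mid top edges',[np.round(proj(w,[[Q[0]+np.cos(Q[2])*x-np.sin(Q[2])*y/1e3,Q[1]+np.sin(Q[2])*x+np.cos(Q[2])*y/1e3,z]])[0]) for x,z in((-.031,.055),(-.02,.057),(.02,.057))])
```

```text
t 15.93 jig mm [ -5.3   4.  176.8] tooly-jigx deg -0.06 tilt [-8.e-04 -2.e-04 -1.e+00] F [-0.5 -0.6  0.6] op 0.999 0.0 q [-0.11  0.23  1.77 -0.    1.14 -0.17]
273 214
t 16.02 jig mm [ -5.2   3.9 177.1] tooly-jigx deg -0.08 tilt [-2.e-04 -1.e-04 -1.e+00] F [ 0.8 -0.1 -0.1] op 0.995 0.0 q [-0.11  0.23  1.77 -0.    1.14 -0.17]
units [ 0.0054 -0.0014  0.6556]
exp mid top edges [array([275., 201.]), array([291., 201.]), array([349., 201.])]
exp mid top edges [array([276., 236.]), array([291., 237.]), array([348., 237.])]
exp mid top edges [array([277., 269.]), array([292., 270.]), array([347., 270.])]
```

View pics/m6.png

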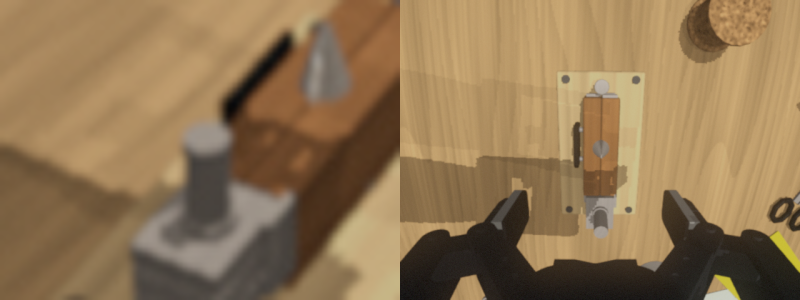

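The crop shows the pin's flange flat on the fork. In the wrist view the jig sits between the open fingers, with wood edges at full-resolution columns 293 and 350 against predicted 291 and 349. Next I descend astride the jig and squeeze the pad against the fixed half.

Call:
send_rows(moves="0 0 0 0.005 0.013 0.2 1;0 0 0 0.005 0.013 0.4 1;0 0 0 0.005 0.013 0.5 1;0 0 0 0.005 0.013 0.58 1;0 0 0 0.005 0.013 0.64 1;0 0 0 0.005 0.013 0.675 1;0 0 0 0.005 0.013 0.675 1")

```text
time: 16.9
eef_pos: [0.6222, 0.0323, 0.0424]
tcp_rot: [0.688, 0.725, 0.0, 0.0]
contact_force: [0.1, -1.1, -0.0]
opening: 1.001
finger_force: 0.0
```

Run:
```python
from h import *
st()
```

```text
t 16.9 jig mm [-2.5  6.  42.4] tooly-jigx deg 0.01 tilt [ 1.e-04 -0.e+00 -1.e+00] F [ 0.1 -1.1 -0. ] op 1.001 0.0 q [-0.11  0.41  1.82  0.    0.91 -0.16]
```

Call:
send_rows(moves="0 0 0 0 0 0 -1;0 0 0 0 0 0 -1;0 0 0 0 0 0 -1;0 0 0 0 0 0 -1;0 0 0 0 0 0 -1;0 0 0 0 0 0 -1;0 0 0 0 0 0 -1;0 0 0 0 0 0 -1", newtons=28)

```text
time: 17.9
eef_pos: [0.6227, 0.0323, 0.0435]
tcp_rot: [0.689, 0.725, 0.0, 0.0]
contact_force: [-0.6, 0.8, 5.3]
opening: 0.529
finger_force: 36.3
```

Run:
```python
from h import *
s,m=st(); print(s['opening']*85)
for n in('scene','wrist','top'): cam(n,n+'7.png')
s,m=st()
```

```text
t 17.9 jig mm [-2.   6.  43.5] tooly-jigx deg -0.03 tilt [ 1.e-03  2.e-04 -1.e+00] F [-0.6  0.8  5.3] op 0.529 36.3473778963089 q [-0.11  0.41  1.82  0.    0.91 -0.16]
44.97914961267389
t 18.05 jig mm [-2.   6.  43.5] tooly-jigx deg -0.03 tilt [ 1.e-03  2.e-04 -1.e+00] F [-1.   0.8  5.8] op 0.53 36.347808837890625 q [-0.11  0.41  1.82  0.    0.91 -0.16]
```

The opening stopped at about 45–46 mm, against 51 mm with the pad out and 46 mm with it fully in. The grip force is 36 N, so the pad is fully pressed and held. Handing in.

```bash
python3 -c "
from plant import ctrl
print(ctrl.sign_off())"
```

```text
the job is handed in; nothing more can be done
None
```

I handed the job in at about 18 s: the jaw is shut, the pin is seated with its flange on the fork, and the gripper is still squeezing the pad, which reads as fully in. The jar, foam cone and twine were left untouched.

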